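# Pin the tie rod of a mug-mould clamp

### The job

The plaster mug mould is clamped under a steel strap with a tie rod standing up through it. Take the hitch pin from the wooden bat, push it gently through the cross hole of the tie rod from the handle side until its collar is fully home against the rod, let it go, then swing its sprung loop over the top of the rod and press the tab down until the loop snaps below the spring catch and stays down. Feel your way without forcing anything, and leave the mugs and the jar where they stand.

Things in the scene. Friction and masses are not known exactly. Their poses are not given: they have to be found in the camera images.
- clamp: Fixed mould clamp: dark steel base 150 x 190 mm, white plaster mould, and across it a steel strap 36 mm (clamp x) by 180 mm (y), its top face 75 mm above the bench. Origin on the bench under the tie rod's axis. The square rod, 24 x 24 mm, stands up through the strap's middle, faces along clamp x and y. It stands 4 to 28 mm above its lowest position (not measured: feel or look); about 20 N slides it up or down.
- hole_low (a point): Mouth of the rod's cross hole on its -x face (12 mm from the rod's axis), with the rod at its LOWEST, 101 mm above the bench; fixed to the clamp, axes as clamp. The true mouth is 4 to 28 mm straight above. The hole, 10.5 mm square with a 1 mm chamfer, runs right through along x; the pin goes in along +x.
- rod_top_low (a point): Middle of the rod's top (flat 18 mm disc above a chamfered rim) with the rod at its lowest; fixed to the clamp. The true top is 4 to 28 mm higher and always 26 mm above the axis of the cross hole, so that touching it lightly tells the hole's height.
- catch_low (a point): Tip of the spring catch on the rod's +x face, with the rod at its lowest (rises with the rod as the hole does): a dark cone 14 mm across that sticks out 7.5 mm, centred 14.5 mm above the hole's axis; it can be pushed in by 6 mm.
- pin: Hitch pin, about 0.14 kg, level on a wooden bat (200 x 130 mm, top 12 mm above the bench), loop up. Origin on its underside, below the collar's front face; x towards the nose, z up; shank axis 10 mm above the underside. Collar 30 wide, 26 tall, 12 mm long; shank 9 mm square, x = 0 to 36, then a short blunt nose to x = 40, 6.4 mm across its end. Home: collar face on the rod's -x face, origin 10 mm below the hole's axis.
- pin_handle (a point): Where to grip the pin: on the shank's axis, 50 mm behind the collar's front face (axes as pin). The handle is a dark bar 16 mm wide, 20 mm tall and 60 mm long, from x = -72 to -12 mm of the pin.
- loop_hinge (a point): Hinge of the wire loop, 22 mm above the pin's underside, 6 mm behind the collar's front face; hinge line along the pin's y. Two arms of 5 mm wire, 38 mm apart, carry a cross bar 37 mm from the hinge; a thumb tab goes on from 37 to 55 mm.
- loop (a joint): Loop angle, rad. 0 = open, standing up, leaning 10 degrees towards the nose; grows as it swings forward over the nose; 1.54 = fully down, tab 8 degrees below level (hard stop). A spring raises it (about 1 N at the tab). With the pin home the cross bar meets the catch at about 1.1 rad, needs some 3 to 10 N at the tab to pass it, snaps below it and is held at 1.4 to 1.5.
- loop_tab (a point): Middle of the loop's flat thumb tab, 46 mm from the hinge, 18 mm long, 16 mm wide, 4 mm thick; moves with the loop.
- mug_a: White mug, 82 mm across, 95 mm tall, origin under its centre. Leave alone.
- mug_b: Another such mug. Leave alone.
- jar: Closed clear jar, 60 mm across, 80 mm tall, origin under its centre. Leave alone.
Mind the look-alikes: they are no part of the job. Leave any purple look-alike of the pin alone.

How it is judged:
By the outcome, as a careful person would: the job done as asked, in the order asked, and still so for the second after the job is handed in, with the robot touching nothing.
It also fails if it takes over 61 s, if anything falls off the work surface, if the arm or the gripper's body presses on something with over 40 N, if the wrist force passes 120 N, or if a joint passes its speed limit or range.

### The arm

A 7-joint arm with a two-finger parallel gripper is mounted at the origin on the work surface. World frame = base frame: x ahead of the robot, y to its left, z up, the work surface at z = 0. Lengths are in m, angles in rad, forces in N, time in s.
With the tool pointing down it reaches from about 0.4 to 0.85 m from the base axis. Payload 10.4 kg.
Tool frame: the origin (TCP) lies at the very end of the fingers, on their centre line; the grasp point (between the pads) lies 19 mm behind it; z points along the fingers, y is the line along which they close (so a half turn about z gives the same grasp; the last joint's range is limited). The gripper opens to 87 mm and grips with 3 to 60 N. Pads are 19 mm wide; open, the fingers measure 117 mm over their backs; the gripper's body (75 mm by 190 mm) begins 51 mm behind the grasp point.
Start: joints at [-1.152, 0.332, -0.065, 1.46, 0.022, 1.35, -0.088], TCP at [0.267, 0.565, 0.223] pointing down, gripper open.
Joint ranges: [-2.6, 2.6], [-0.5, 2.12], [-1.47, 1.34], [0.16, 2.42], [-1.27, 4.41], [0.06, 2.06], [-2.6, 2.6]. Speed limits (rad/s): [2.22, 2.22, 2.79, 2.79, 3.14, 3.14, 3.14].

### API

Orientations are given as a unit quaternion [x, y, z, w].
In Python, from bench import * gives the robot as it stands.
- The arm moves only by the tool step_arm, never from a script. Its arguments are lists of equal length, an entry for each row: "delta_pos": the shift along the world's x, y, z in units of 25 mm (1.0 is 25 mm), a list of three; "turn": the turn about the world's z in units of 0.12 rad (1.0 is 0.12 rad). In form: {"delta_pos": [[tx, ty, tz], ...], "turn": [turn, ...]}. A call has 1 to 12 rows; each row shifts and turns the commanded pose from where the row before left it; what a row does not reach is not made up. A row lasts 1/10 s, in which the tool goes at most 50 mm and 8.59 degrees, less where a joint would pass 70% of its speed; a pose out of reach is approached as far as the arm can. A call with a number of a shift or a turn outside -1 to 1 is refused whole. A call with a gripper value outside its range is refused whole. "grip" is the closure, from 0 (fully open) to 1 (shut), set as the call begins (left out, the last holds). The fingers move at their own pace and stop on an object; "newtons" is the grip in N (left out, the last holds). Time passes only in rows, so rows that do not move let the fingers close. It gives the time, the measured TCP pose, the force, the opening and the grip force at its end, in the units of the state.
- read_state(): the state, without advancing time (a new reading comes with each control period).
- camera(name): name is "side" or "top" or "wrist"; returns a dict with "image" (384x512x3 uint8, red, green, blue), "z_map" (384x512 float32, m along the optical axis (not along the pixel's ray), 0 where there is no reading), "mtx" (3x3 intrinsics, pixels), "view" (4x4, takes a point from world to camera coordinates). Camera axes: x right, y up, looking along -z (the intrinsics and any distortion apply to the point x, -y, -z); pixel columns grow to the right and rows downward; lengths in m; the calibration is good to about 2 mm. A picture is of the moment at which its call begins.
- close_job(): hands the job in; it is judged then, once.
The state is a dict: "time": time; "joint_positions": joint angles; "joint_vel": joint speeds; "joint_torque": joint torques, N m; "ee_pos": TCP position; "eef_rot": TCP orientation; "ft_force": force on the tool from outside, world axes, zero at the start; "torque": the same for the moment, N m; "width": finger opening in m; "grip_force": force on a finger pad.
Only numpy, scipy, OpenCV 4.12 (cv2) and the standard library are available. Lean on these libraries where they do the work, as an engineer would, in place of code of your own. Each camera call takes 0.05 s, during which the arm holds its last target. There are 200 camera calls.

## Working session

There is one attempt and no reset: what is moved stays moved. The work goes in short steps, Python scripts to look and compute and a tool call to move; the robot and the scene stay as the last step left them, time stands still between calls to the robot, and variables do not carry over. Pictures are saved under pics/ and viewed, at most 10 in all, crops included, and the job is handed in when it is done.

Besides the shell and the picture viewer there is one more tool, called after "Request:" by a JSON object that holds its "op" and its "data". step_arm: Moves the arm, as the interface text tells. Shifts and turns lie within -1 to 1; 1 stands for 25 mm of shift or 0.12 rad of turn. Its arguments: {"type":"object","properties":{"delta_pos":{"type":"array"},"turn":{"type":"array"},"grip":{"type":"number"},"newtons":{"type":"number"}},"required":["delta_pos","turn"]}

```bash
mkdir -p pics; cat > h.py <<'E'
from bench import *
import numpy as np, cv2
def save(n,img): cv2.imwrite('pics/'+n+'.png', cv2.cvtColor(img,cv2.COLOR_RGB2BGR))
def cloud(c):
    K,V,z=c['mtx'],np.array(c['view']),c['z_map']
    v,u=np.mgrid[:z.shape[0],:z.shape[1]]
    P=np.stack([(u-K[0][2])/K[0][0]*z,-(v-K[1][2])/K[1][1]*z,-z,np.ones_like(z)],-1)
    return (P@np.linalg.inv(V).T)[...,:3]
E
python3 - <<'E'
from h import *
a=camera('top');b=camera('side')
np.savez('c0.npz',ti=a['image'],tp=cloud(a),si=b['image'],sp=cloud(b),tz=a['z_map'],sz=b['z_map'])
save('top0',a['image']);save('side0',b['image'])
s=read_state();print(s)
for c in(a,b):print(np.array(c['mtx']).tolist(),np.round(c['view'],3).tolist())
E
```

```text
{'time': 0.1, 'joint_positions': array([-1.15157524,  0.33281917, -0.06469127,  1.46082508,  0.02159689,
        1.34990844, -0.08848789]), 'joint_vel': array([-1.53009584e-03, -2.06435745e-03, -6.31320868e-05, -3.42566924e-03,
       -6.72608463e-04, -2.31284299e-03,  3.98308880e-04]), 'joint_torque': array([ 1.79919025e-03, -6.24546647e+01,  2.48078682e-02, -3.90711629e+01,
       -6.15338143e-02,  3.66101693e-02,  4.12645431e-05]), 'ee_pos': array([0.2671043 , 0.5646772 , 0.22184232]), 'eef_rot': array([ 2.19107499e-01,  9.75700520e-01, -6.22580314e-04, -1.11145786e-04]), 'ft_force': array([ 0.21942782,  1.01679943, -0.14357697]), 'torque': array([ 0.03152519,  0.02028027, -0.04180969]), 'grip_force': 0.0, 'width': 0.08679997231393198}
[[392.59342812077597, 0.0, 251.99311064320864], [0.0, 392.59342812077597, 192.91210669972006], [0.0, 0.0, 1.0]] [[0.021, -1.0, -0.02, 0.034], [0.996, 0.019, 0.089, -0.559], [-0.089, -0.022, 0.996, -1.009], [0.0, 0.0, 0.0, 1.0]]
[[427.34718415116316, 0.0, 254.78560179112506], [0.0, 427.34718415116316, 194.37421640281488], [0.0, 0.0, 1.0]] [[0.858, -0.513, -0.02, -0.431], [0.377, 0.604, 0.702, -0.276], [-0.349, -0.61, 0.712, -0.966], [0.0, 0.0, 0.0, 1.0]]
```

View pics/top0.png

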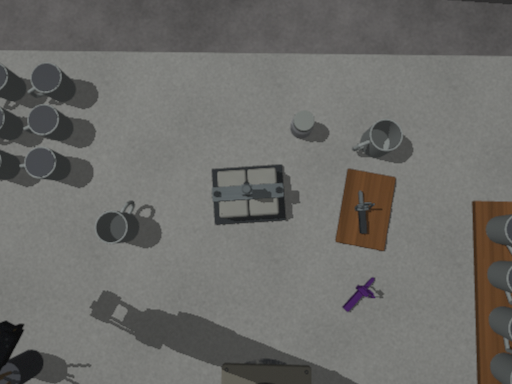

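View pics/side0.png

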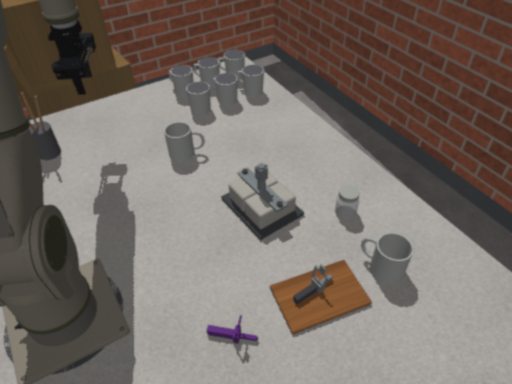

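The top view shows the clamp at (248,192) and the pin on the bat at (363,212). Candidates for the pin are the dark one on the wooden bat (top 363,212; side 315,288) and the purple one on the bench (top 362,293; side 232,333). By the description I choose the dark one on the bat, and I'll check it in a close crop.

```bash
python3 - <<'E'
from h import *
d=np.load('c0.npz')
def crop(i,u,v,w=36,h=36):return cv2.resize(i[v-h:v+h,u-w:u+w],(400,300) if 0 else (390,390*h//w),interpolation=cv2.INTER_CUBIC)
t,s=d['ti'],d['si']
im=np.vstack([np.hstack([crop(t,250,192,48,36),crop(t,365,210,48,36)]),np.hstack([crop(s,262,192,48,36),crop(s,318,288,48,36)])])
im=cv2.convertScaleAbs(im,alpha=1.6);save('crop0',im)
# rod top, pin
p=d['tp']
for n,(u0,u1,v0,v1,zl,zh) in dict(rod=(235,270,175,205,.1,.17),).items():
    q=p[v0:v1,u0:u1].reshape(-1,3);q=q[(q[:,2]>zl)&(q[:,2]<zh)];print(n,len(q),q.mean(0),np.percentile(q,[1,50,99],axis=0))
q=p[170:215,205:290];m=(q[...,2]>.068)&(q[...,2]<.082)
print('strap z heights',[(z,((q[...,2]>z)&(q[...,2]<=z+.005)).sum()) for z in np.arange(0,.16,.005).round(3)])
q=p[185:245,340:390];print('pin heights',[(z,((q[...,2]>z)&(q[...,2]<=z+.004)).sum()) for z in np.arange(0,.09,.004).round(3)])
for u,v in[(364,225),(363,232),(363,210),(361,195),(378,209),(352,210),(248,188),(265,190)]:print(u,v,p[v,u].round(4),t[v,u])
E
```

```text
rod 138 [0.55724196 0.05676995 0.14721256] [[0.54451261 0.04478618 0.11052032]
 [0.55709986 0.05661867 0.14976077]
 [0.57471638 0.06835858 0.15581718]]
strap z heights [(np.float64(0.0), np.int64(242)), (np.float64(0.005), np.int64(88)), (np.float64(0.01), np.int64(287)), (np.float64(0.015), np.int64(17)), (np.float64(0.02), np.int64(3)), (np.float64(0.025), np.int64(3)), (np.float64(0.03), np.int64(3)), (np.float64(0.035), np.int64(3)), (np.float64(0.04), np.int64(0)), (np.float64(0.045), np.int64(2)), (np.float64(0.05), np.int64(2)), (np.float64(0.055), np.int64(11)), (np.float64(0.06), np.int64(430)), (np.float64(0.065), np.int64(1268)), (np.float64(0.07), np.int64(548)), (np.float64(0.075), np.int64(351)), (np.float64(0.08), np.int64(44)), (np.float64(0.085), np.int64(0)), (np.float64(0.09), np.int64(2)), (np.float64(0.095), np.int64(2)), (np.float64(0.1), np.int64(0)), (np.float64(0.105), np.int64(1)), (np.float64(0.11), np.int64(3)), (np.float64(0.115), np.int64(2)), (np.float64(0.12), np.int64(4)), (np.float64(0.125), np.int64(1)), (np.float64(0.13), np.int64(1)), (np.float64(
[... 616 characters left out ...]
64(3)), (np.float64(0.052), np.int64(3)), (np.float64(0.056), np.int64(2)), (np.float64(0.06), np.int64(3)), (np.float64(0.064), np.int64(2)), (np.float64(0.068), np.int64(8)), (np.float64(0.072), np.int64(10)), (np.float64(0.076), np.int64(7)), (np.float64(0.08), np.int64(1)), (np.float64(0.084), np.int64(9)), (np.float64(0.088), np.int64(4))]
364 225 [ 0.4795 -0.2461  0.0324] [44 47 49]
363 232 [ 0.4614 -0.2438  0.0312] [44 47 49]
363 210 [ 0.5184 -0.2445  0.0293] [59 64 66]
361 195 [ 0.5577 -0.2404  0.0256] [90 96 98]
378 209 [ 0.5228 -0.289   0.0102] [58 40 25]
352 210 [ 0.5185 -0.2196  0.0143] [99 69 43]
248 188 [0.5573 0.0517 0.1551] [89 96 98]
265 190 [0.561  0.0116 0.0777] [56 60 61]
```

View pics/crop0.png

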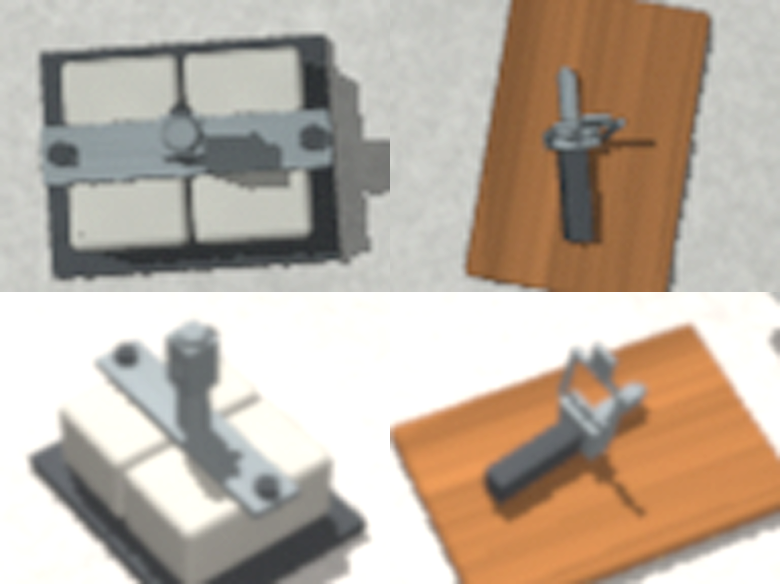

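The crop shows the grey pin with its dark handle lying on the bat, nose towards world +x and loop up, so the choice holds. The rod's catch shows at crop (180,100), on the world +x side, so clamp x is about world +x. Next I measure both.

```bash
python3 - <<'E'
from h import *
d=np.load('c0.npz');p=d['tp'];t=d['ti'].astype(int)
def fit(P,n):
    P=P.astype(np.float32);r=cv2.minAreaRect(P[:,:2]*1000);b=cv2.boxPoints(r)
    e=[b[1]-b[0],b[2]-b[1]];L=max(e,key=np.linalg.norm);c,w,vt=cv2.PCACompute2(P[:,:2],None)
    print(n,len(P),'ctr',np.round(r[0],1),'size',np.round(r[1],1),'yaw',np.degrees(np.arctan2(L[1],L[0])).round(1),'pca',np.degrees(np.arctan2(c and 0 if 0 else w[0,1],w[0,0])).round(1),'z',np.median(P[:,2]).round(4))
def reg(u0,u1,v0,v1,f):
    q=p[v0:v1,u0:u1];c=t[v0:v1,u0:u1];m=f(q,c).astype(np.uint8)
    k,l,s,_=cv2.connectedComponentsWithStats(m);i=1+s[1:,4].argmax();return q[l==i]
fit(reg(340,395,180,245,lambda q,c:(q[...,2]>.021)&(c.max(-1)<56)),'handle')
fit(reg(340,395,180,245,lambda q,c:(q[...,2]>.02)&(q[...,2]<.045)),'pin')
fit(reg(205,292,160,230,lambda q,c:(q[...,2]>.055)&(q[...,2]<.09)&(abs(c[...,0]-c[...,2])<=20)&(c[...,2]>c[...,0])),'strap')
fit(reg(205,292,160,230,lambda q,c:(q[...,2]>.004)),'base')
fit(reg(235,262,175,205,lambda q,c:(q[...,2]>.14)),'rodtop')
E
```

```text
handle 153 ctr [ 489.6 -115. ] size [274.5  54.6] yaw 89.5 pca 94.8 z 0.0312
pin 216 ctr [ 495.8 -236.7] size [69.6 35.1] yaw 2.3 pca 4.1 z 0.0319
strap 927 ctr [553.3  55.8] size [ 51.2 178.4] yaw -87.6 pca 95.0 z 0.0746
base 3985 ctr [548.6  56.9] size [169.9 191.1] yaw -85.8 pca 95.0 z 0.0662
rodtop 123 ctr [518.6  48.3] size [114.5  25.4] yaw 13.6 pca 18.1 z 0.1503
```

Request:
{"op": "step_arm", "data": {"delta_pos": [[0.39,-0.92,0.18],[0.39,-0.92,0.18],[0.39,-0.92,0.18],[0.39,-0.92,0.18],[0.39,-0.92,0.18],[0.39,-0.92,0.18],[0.39,-0.92,0.18],[0.39,-0.92,0.18],[0.39,-0.92,0.18],[0.39,-0.92,0.18],[0.39,-0.92,0.18]], "turn": [0.2,0.2,0.2,0.2,0.2,0.2,0.2,0.2,0.2,0.2,0.2]}}

```text
time: 1.2
ee_pos: [0.3746, 0.3109, 0.272]
eef_rot: [0.088, 0.996, -0.0, -0.0]
ft_force: [0.3, -0.7, -0.5]
width: 0.087
grip_force: 0.0
```

Request:
{"op": "step_arm", "data": {"delta_pos": [[0.39,-0.92,0.18],[0.39,-0.92,0.18],[0.39,-0.92,0.18],[0.39,-0.92,0.18],[0.39,-0.92,0.18],[0.39,-0.92,0.18],[0.39,-0.92,0.18],[0.39,-0.92,0.18],[0.39,-0.92,0.18],[0.39,-0.92,0.18],[0.39,-0.92,0.18],[0,0,0]], "turn": [0.2,0.2,0.2,0.2,0.2,0.2,0.2,0.2,0.2,0.2,0.2,0]}}

```text
time: 2.4
ee_pos: [0.4826, 0.0555, 0.3219]
eef_rot: [-0.041, 0.999, -0.0, 0.0]
ft_force: [0.1, -0.8, -0.2]
width: 0.0871
grip_force: 0.0
```

```bash
python3 - <<'E'
from h import *
c=camera('wrist');s=read_state()
np.savez('w1.npz',i=c['image'],p=cloud(c),K=c['mtx'],V=c['view'],z=c['z_map'])
save('w1',c['image']);print(s['time'],s['ee_pos'],s['eef_rot'],np.linalg.inv(c['view']).round(3).tolist(),c['mtx'][0][0],s['ft_force'])
E
```

```text
2.45 [0.48199026 0.05759651 0.32155105] [-4.15672772e-02  9.99135706e-01 -3.95668716e-05 -3.36378335e-05] [[-0.082, -0.958, -0.273, 0.408], [0.997, -0.079, -0.022, 0.049], [-0.001, -0.274, 0.962, 0.484], [0.0, 0.0, 0.0, 1.0]] 276.8521917564633 [ 0.49357738 -0.18156006 -0.09325055]
```

View pics/w1.png

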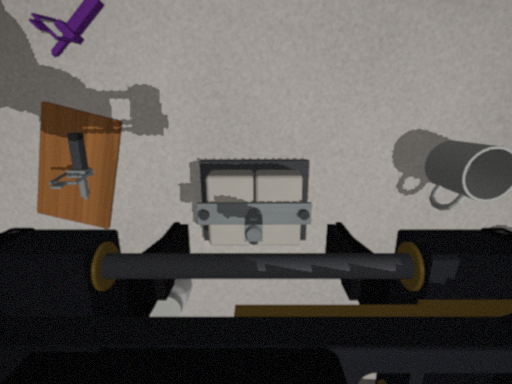

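The wrist view shows the strap at u 197–310, v 203–222, the rod at (254,230), the pin with its dark handle at (78,150), and the purple look-alike at (65,25). Next come the edge fits.

```bash
cat >> h.py <<'E'
def cast(K,V,uv,z):
    C=np.linalg.inv(V);uv=np.asarray(uv,float)
    d=np.stack([(uv[:,0]-K[0][2])/K[0][0],-(uv[:,1]-K[1][2])/K[1][1],-np.ones(len(uv))],-1)@C[:3,:3].T
    return C[:3,3]+d*((z-C[2,3])/d[:,2])[:,None]
def big(m):
    k,l,s,_=cv2.connectedComponentsWithStats(m.astype(np.uint8));return l==1+s[1:,4].argmax()
def line(P):
    f=cv2.fitLine((P[:,:2]*1000).astype(np.float32),cv2.DIST_HUBER,0,.01,.01).ravel();return f[2:]/1000,np.degrees(np.arctan2(f[1],f[0]))%180
E
python3 - <<'E'
from h import *
d=np.load('w1.npz');i=d['i'].astype(int);K,V=d['K'],d['V'];p=d['p']
hsv=cv2.cvtColor(d['i'],cv2.COLOR_RGB2HSV)
print('strap px',i[212,225],i[212,290],'plaster',i[185,230],i[235,285],'base',i[230,203],'rodtop',i[232,254],p[232,254],p[212,225],p[212,290])
g=cv2.cvtColor(d['i'],cv2.COLOR_RGB2GRAY).astype(float)
def edge(cols,v0,v1,z,sgn,axis=0):
    o=[]
    for c in cols:
        a=g[v0:v1,c] if axis==0 else g[c,v0:v1]
        dg=np.diff(a)*sgn;k=dg.argmax();w=np.clip(dg[max(k-1,0):k+2],0,None);x=v0+max(k-1,0)+(w*np.arange(len(w))).sum()/w.sum()+.5
        o.append((c,x) if axis==0 else (x,c))
    return cast(K,V,o,z)
for n,P in dict(near=edge([*range(210,245),*range(263,298)],197,209,.075,-1),far=edge([*range(215,240),*range(270,298)],216,228,.075,1),
   basenear=edge(range(205,305),153,165,.012,-1),L=edge(range(165,198),190,204,.012,-1,1),R=edge(range(165,198),302,316,.012,1,1),gap=edge(range(172,200),248,256,.068,-1,1)).items():print(n,*line(P))
m=big((g<62)&(np.mgrid[:384,:512][1]<110)&(np.mgrid[:384,:512][1]>55)&(np.mgrid[:384,:512][0]>120)&(np.mgrid[:384,:512][0]<200)&(hsv[...,1]<90))
v,u=np.where(m);print('handle',len(u),u.min(),u.max(),v.min(),v.max())
P=cast(K,V,np.c_[u,v],.03);c,a=line(P);print(c,a,cv2.minAreaRect((P[:,:2]*1000).astype(np.float32)))
E
```

```text
strap px [67 70 70] [118 121 125] plaster [159 155 146] [159 157 148] base [77 73 69] rodtop [113 117 118] [0.55261845 0.0564631  0.15293041] [0.55673575 0.01036959 0.07501623] [0.54850503 0.11169885 0.07464955]
near [0.53486276 0.05634303] 95.059166
far [0.57179666 0.07214659] 94.23257
basenear [0.4794921 0.0482954] 95.06778
L [ 0.5214504  -0.04180876] 5.1630473
R [0.51061326 0.14600463] 4.958947
gap [0.5129006  0.05082872] 4.492568
handle 532 67 88 133 169
[ 0.4879085  -0.23932178] 2.9311051 ((488.31976318359375, -241.70321655273438), (58.49931335449219, 30.199806213378906), 4.711101055145264)
```

Request:
{"op": "step_arm", "data": {"delta_pos": [[-0.14,-0.99,-0.4],[-0.14,-0.99,-0.4],[-0.14,-0.99,-0.4],[-0.14,-0.99,-0.4],[-0.14,-0.99,-0.4],[-0.14,-0.99,-0.4],[-0.14,-0.99,-0.4],[-0.14,-0.99,-0.4],[-0.14,-0.99,-0.4],[-0.14,-0.99,-0.4],[-0.14,-0.99,-0.4],[-0.14,-0.99,-0.4]], "turn": [0,0,0,0,0,0,0,0,0,0,0,0]}}

```text
time: 3.65
ee_pos: [0.4397, -0.2376, 0.2009]
eef_rot: [-0.044, 0.999, 0.0, -0.0]
ft_force: [0.4, 0.6, -0.8]
width: 0.0873
grip_force: 0.0
```

Request:
{"op": "step_arm", "data": {"delta_pos": [[0,0,0],[0,0,0]], "turn": [0,0]}}

```text
time: 3.85
ee_pos: [0.4397, -0.2371, 0.2011]
eef_rot: [-0.043, 0.999, 0.0, -0.001]
ft_force: [0.1, 1.0, 0.2]
width: 0.087
grip_force: 0.0
```

```bash
python3 - <<'E'
from h import *
c=camera('wrist');s=read_state()
np.savez('w2.npz',i=c['image'],p=cloud(c),K=c['mtx'],V=c['view'])
save('w2',c['image']);print(s['time'],s['ee_pos'],s['eef_rot'],s['ft_force'])
E
```

```text
3.9 [ 0.44010571 -0.23666106  0.20144518] [-4.36466091e-02  9.99046968e-01  3.06088361e-04 -1.87041526e-04] [ 0.34203277  0.09576372 -0.62596336]
```

View pics/w2.png

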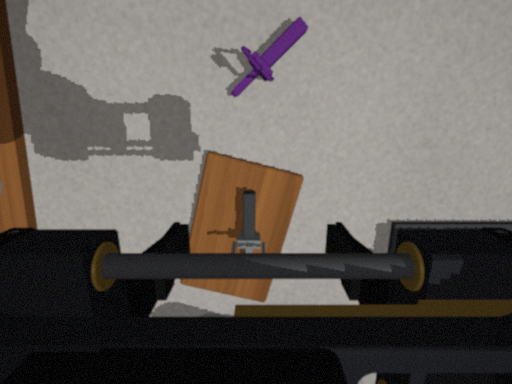

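The handle is at u 242–256, v 190–238, nearly upright in the picture, so the pin's yaw is close to the tool's. The collar and loop are at v≈240.

```bash
python3 - <<'E'
from h import *
d=np.load('w2.npz');K,V=d['K'],d['V']
hsv=cv2.cvtColor(d['i'],cv2.COLOR_RGB2HSV);g=cv2.cvtColor(d['i'],cv2.COLOR_RGB2GRAY)
L=[];R=[]
for v in range(196,232):
    m=np.where((hsv[v,232:268,1]<100)&(g[v,232:268]<90))[0]+232
    L.append((m.min()-.5,v));R.append((m.max()+.5,v))
    if v%8==0:print(v,m.min(),m.max(),g[v,240:260])
for n,e in(('L',L),('R',R)):print(n,*line(cast(K,V,e,.032)))
C=(np.array(L)+np.array(R))/2;P=cast(K,V,C,.032);print('mid',*line(P))
print('column',g[182:250,249], hsv[182:250,249,1])
print([ (v,cast(K,V,[[249,v]],.032)[0].round(4)) for v in(190,196,236,240)])
print('cloud',d['p'][200:230:10,246:253:3].round(4).tolist())
s=read_state();R_=s['eef_rot'];print('tool y ang',np.degrees(np.arctan2(R_[1]**2-R_[0]**2,2*R_[0]*R_[1])))
E
```

```text
200 243 254 [ 57  55  51  50  55  57  62  64  60  64  60  60  66  59  60  70  90  95
 103 105]
208 243 254 [ 56  57  50  48  56  59  60  63  61  63  65  59  61  61  65  83  98 107
 111 108]
216 243 254 [ 59  56  58  51  56  61  61  59  63  59  65  64  62  60  68  83 105 106
 107 107]
224 243 254 [ 54  59  50  51  56  63  58  64  62  63  62  64  57  64  68  88 103 109
 100 101]
L [ 0.4817247 -0.252595 ] 4.110578
R [ 0.485053   -0.23709722] 4.7872853
mid [ 0.48697308 -0.24458113] 4.448936
column [ 98  99  96  99  98  97  88  64  44  31  24  32  51  60  58  62  64  62
  64  64  62  58  66  62  60  63  63  62  62  59  63  64  61  61  59  60
  62  57  59  63  59  61  63  65  59  65  61  61  61  64  58  61  62  62
  59  54  49  66  90 118 110  83  75  76  92 117 121 120] [159 161 167 161 167 166 161 160 125  30  20  32  28   8  21  16  19   8
  31  12   8  21  11  12  20  12   8  16  16  29  20  19   8  12  20  24
  31  25  12  20  21  24  12  15  21   8  12  24  16  12  25   8   8  24
  13  19  15  11   8  15  16   9  13  16  14   9  12  15]
[(190, array([ 0.454 , -0.2465,  0.032 ])), (196, array([ 0.4617, -0.2459,  0.032 ])), (236, array([ 0.5155, -0.2417,  0.032 ])), (240, array([ 0.5212, -0.2413,  0.032 ]))]
cloud [[[0.467, -0.2492, 0.0326], [0.4669, -0.2455, 0.0317], [0.467, -0.2418, 0.0304]], [[0.4807, -0.2483, 0.031], [0.4797, -0.2445, 0.0329], [0.4796, -0.2407, 0.0324]], [[0.4934, -0.2472, 0.0329], [0.4936, -0.2434, 0.0317], [0.4932, -0.2396, 0.0317]]]
tool y ang 95.00312268064506
```

Request:
{"op": "step_arm", "data": {"delta_pos": [[0.81,-0.17,0],[0.81,-0.16,0],[0,0,-0.9],[0,0,-0.9],[0,0,-0.9],[0,0,-0.9],[0,0,-0.9],[0,0,-0.9],[0,0,-0.9],[0,0,-0.7],[0,0,-0.4],[0,0,0]], "turn": [0,0,0,0,0,0,0,0,0,0,0,0]}}

```text
time: 5.1
ee_pos: [0.4801, -0.2448, 0.0157]
eef_rot: [-0.044, 0.999, 0.001, -0.001]
ft_force: [-0.4, -1.3, -0.6]
width: 0.0874
grip_force: 0.0
```

Request:
{"op": "step_arm", "data": {"delta_pos": [[0,0,0],[0,0,0],[0,0,0],[0,0,0],[0,0,0],[0,0,0],[0,0,0]], "turn": [0,0,0,0,0,0,0], "grip": 1, "newtons": 25}}

```text
time: 5.8
ee_pos: [0.4802, -0.2462, 0.0166]
eef_rot: [-0.043, 0.999, 0.0, 0.0]
ft_force: [-0.7, 0.7, -0.6]
width: 0.0391
grip_force: 0.0
```

Request:
{"op": "step_arm", "data": {"delta_pos": [[0,0,0],[0,0,0],[0,0,0],[0,0,0],[0,0,0],[0,0,0]], "turn": [0,0,0,0,0,0]}}

```text
time: 6.4
ee_pos: [0.4802, -0.2462, 0.0165]
eef_rot: [-0.043, 0.999, 0.0, -0.0]
ft_force: [-0.6, -0.2, -0.3]
width: 0.0157
grip_force: 25.0
```

Request:
{"op": "step_arm", "data": {"delta_pos": [[0,0,0.3],[0,0,0.7],[0,0,1],[0,0,1],[0,0,1],[0,0,1],[0,0,1]], "turn": [0,0,0,0,0,0,0]}}

```text
time: 7.1
ee_pos: [0.4798, -0.2463, 0.168]
eef_rot: [-0.043, 0.999, 0.0, -0.0]
ft_force: [-0.1, -0.2, -1.4]
width: 0.0162
grip_force: 25.0
```

```bash
python3 - <<'E'
from h import *
a=camera('side');w=camera('wrist');b=camera('top');s=read_state()
np.savez('c3.npz',ti=b['image'],tp=cloud(b),tK=b['mtx'],tV=b['view'],si=a['image'],sp=cloud(a),sK=a['mtx'],sV=a['view'],wi=w['image'],wp=cloud(w),wK=w['mtx'],wV=w['view'])
im=np.hstack([cv2.resize(a['image'][190:310,230:390],(400,300)),cv2.resize(w['image'][130:280,150:350],(400,300))])
save('g3',im);print(s['time'],s['ee_pos'],s['eef_rot'],s['width'],s['grip_force'],s['ft_force'],s['torque'])
E
```

```text
7.25 [ 0.48088076 -0.24659985  0.16805124] [-4.30427893e-02  9.99072230e-01 -1.85811938e-04  1.40139410e-03] 0.015787672712555788 24.962238371372223 [ 1.10499927  0.98930078 -2.02197762] [ 0.04256378  0.07056406 -0.03227864]
```

View pics/g3.png

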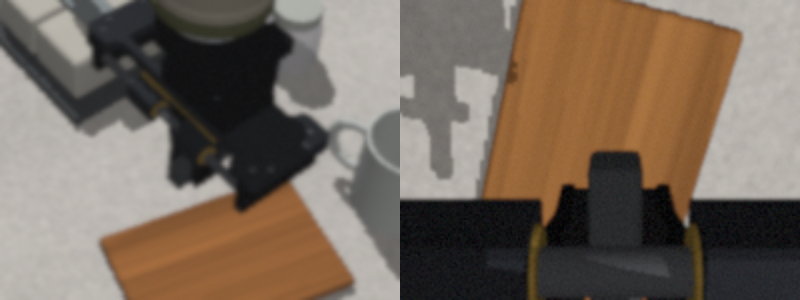

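Request:
{"op": "step_arm", "data": {"delta_pos": [[0.24,1,0.03],[0.24,1,0.03],[0.24,1,0.03],[0.24,1,0.03],[0.24,1,0.03],[0.24,1,0.03],[0.24,1,0.03],[0.24,1,0.03],[0.24,1,0.03],[0.24,1,0.03],[0.24,1,0.03],[0.24,1,0.03]], "turn": [0,0,0,0,0,0,0,0,0,0,0,0]}}

```text
time: 8.45
ee_pos: [0.5516, 0.0547, 0.1743]
eef_rot: [-0.043, 0.999, -0.0, -0.001]
ft_force: [0.4, 0.5, -1.9]
width: 0.0159
grip_force: 25.0
```

Request:
{"op": "step_arm", "data": {"delta_pos": [[0.04,0.1,0],[0,0,-0.2],[0,0,-0.2],[0,0,0],[0,0,0]], "turn": [0,0,0,0,0]}}

```text
time: 8.95
ee_pos: [0.5529, 0.0553, 0.1653]
eef_rot: [-0.042, 0.999, -0.0, -0.0]
ft_force: [0.3, -0.1, -1.0]
width: 0.0157
grip_force: 25.0
```

```bash
python3 - <<'E'
from h import *
s=read_state();print(s['time'],s['ee_pos'],s['eef_rot'],s['ft_force'],s['torque'])
d=np.load('c3.npz');i=d['ti'];p=d['tp'];K,V=d['tK'],d['tV']
m=(p[...,2]>.14);m[:175]=0;m[206:]=0;m[:,:235]=0;m[:,265:]=0
v,u=np.where(m);print(len(u),u.min(),u.max(),v.min(),v.max(),np.median(p[m],0))
print(cv2.cvtColor(i,cv2.COLOR_RGB2GRAY)[178:204,238:264])
E
```

```text
8.95 [0.55294012 0.05530187 0.16525968] [-4.24030578e-02  9.99100534e-01 -7.95705158e-05 -3.11384240e-04] [ 0.32142483 -0.06390066 -1.03162044] [-0.02105075  0.12811225 -0.02111678]
127 235 264 178 202 [0.55751454 0.05647888 0.1503917 ]
[[126 126 126 126 125 126 114  91  61  88 121 126 128 127 127 127 126 127
  127 128 127 128 128 128 128 128]
 [126 125 126 125 125 125 115  92  61  78 114 126 127 127 127 127 127 127
  127 127 127 128 129 128 128 127]
 [126 125 125 125 124 125 117  93  58  69 109 126 127 128 127 126 127 126
  128 127 128 128 129 129 129 128]
 [127 126 126 126 124 127 111  74  47  58 104 127 126 127 126 126 126 127
  128 127 128 128 129 129 129 128]
 [127 126 126 125 124 115  86  52  44  45  75 112 127 127 126 126 126 127
  128 127 128 128 128 128 129 128]
 [127 126 126 126 124 103  64  58  54  56  58  96 120 123 126 127 127 127
  127 128 127 120 112 115 113 107]
 [127 126 125 117 111  97  77  70  67  66  65  90 106 107 111 113 112 114
  118 113 112 106  99 102 101  95]
 [113 112 113 106  95  89  85  85  85  85  78  75  84  88  93  99  99 101
  103 101  98  98  99  99 
[... 1271 characters left out ...]
62  62  62
   63  62  62  61  61  63  63  61]
 [101 102 103 102 102 102 100 103 104  99  93  88  87  84  73  57  59  60
   59  58  59  63  63  64  67  70]
 [ 80  82  83  81  80  80  81  91  91  77  67  68  94 109 108 106  89  69
   69  68  70  71  72  72  74  77]
 [107 106 107 105 105 106 106 106  93  66  51  90 121 128 129 128 119 110
  110  95  76  76  76  76  77  76]
 [127 128 127 126 126 127 125 121 104  74  53 105 131 128 129 128 128 128
  127 118 110 109  95  75  77  77]
 [128 128 127 127 127 126 126 121 106  75  49 102 130 129 128 128 128 128
  127 127 127 127 119 110 110  95]
 [127 127 126 127 126 126 125 122 108  77  47  99 129 128 128 128 129 129
  128 128 127 127 127 128 127 119]]
```

Request:
{"op": "step_arm", "data": {"delta_pos": [[0,0,-0.06],[0,0,-0.06],[0,0,-0.06],[0,0,-0.04],[0,0,0]], "turn": [0,0,0,0,0]}}

```text
time: 9.45
ee_pos: [0.5531, 0.0563, 0.1599]
eef_rot: [-0.043, 0.999, 0.0, -0.0]
ft_force: [-0.8, -0.8, -1.1]
width: 0.0154
grip_force: 25.0
```

```bash
python3 - <<'E'
from h import *
d=np.load('c3.npz');print(cast(d['tK'],d['tV'],[[245.8,188.5],[241.8,188.5],[249.8,188.5]],.152))
E
```

```text
[[0.55638662 0.05688291 0.152     ]
 [0.55620892 0.0661444  0.152     ]
 [0.55656424 0.04762523 0.152     ]]
```

Request:
{"op": "step_arm", "data": {"delta_pos": [[0,0,-0.04],[0,0,-0.04],[0,0,0]], "turn": [0,0,0]}}

```text
time: 9.75
ee_pos: [0.5532, 0.0563, 0.1581]
eef_rot: [-0.043, 0.999, 0.0, 0.0]
ft_force: [0.1, -1.2, -1.3]
width: 0.0154
grip_force: 25.0
```

```bash
python3 -c "
from h import *
s=read_state();print(s['ee_pos'],s['ft_force'],s['torque'])"
```

```text
[0.55324396 0.05628817 0.15805294] [ 0.107254   -1.18814602 -1.31357543] [0.08042567 0.02997185 0.01418741]
```

Request:
{"op": "step_arm", "data": {"delta_pos": [[0,0,-0.04],[0,0,-0.04],[0,0,0]], "turn": [0,0,0]}}

```text
time: 10.05
ee_pos: [0.5542, 0.0564, 0.1577]
eef_rot: [-0.043, 0.999, 0.0, 0.001]
ft_force: [-3.4, 0.5, 11.6]
width: 0.0153
grip_force: 25.0
```

Request:
{"op": "step_arm", "data": {"delta_pos": [[0,0,0.4],[-0.4,-0.04,0.1],[-0.8,-0.07,0],[-0.9,-0.08,0],[-0.9,-0.08,0],[-0.9,-0.08,0],[-0.53,-0.05,0],[0,0,-0.6],[0,0,-0.8],[0,0,-0.48],[0,0,0],[0,0,0]], "turn": [0,0,0,0,0,0,0,0,0,0,0,0]}}

```text
time: 11.25
ee_pos: [0.4424, 0.0462, 0.1219]
eef_rot: [-0.043, 0.999, -0.0, -0.0]
ft_force: [0.7, -1.2, -1.3]
width: 0.0155
grip_force: 25.0
```

```bash
python3 - <<'E'
from h import *
w=camera('wrist');a=camera('side');t=camera('top');s=read_state()
np.savez('c4.npz',wi=w['image'],wp=cloud(w),si=a['image'],sK=a['mtx'],sV=a['view'],ti=t['image'],tK=t['mtx'],tV=t['view'],tp=cloud(t))
im=np.hstack([cv2.resize(t['image'][150:225,205:305],(400,300),interpolation=cv2.INTER_CUBIC),cv2.resize(a['image'][140:230,200:320],(400,300),interpolation=cv2.INTER_CUBIC)])
save('p4',cv2.convertScaleAbs(im,alpha=1.5));print(s['time'],s['ee_pos'],s['eef_rot'],s['ft_force'],s['torque'])
E
```

```text
11.4 [0.44298286 0.04634388 0.12231959] [-4.30545404e-02  9.99072560e-01  1.86778682e-04  5.40303146e-04] [ 0.39747858  0.75010432 -1.85049261] [-0.00853951  0.09753161 -0.00512347]
```

View pics/p4.png

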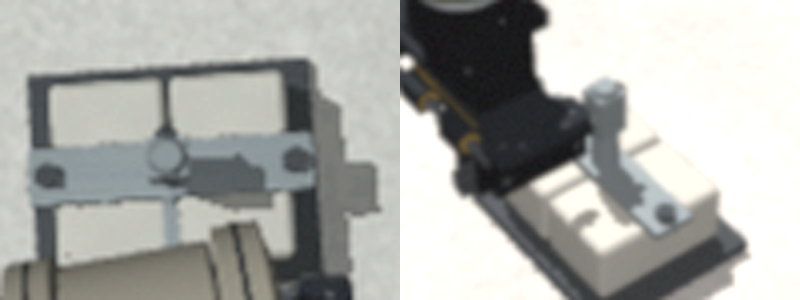

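```bash
python3 - <<'E'
from h import *
d=np.load('c4.npz');K,V=d['tK'],d['tV'];g=cv2.cvtColor(d['ti'],cv2.COLOR_RGB2GRAY)
print(g[196:212,240:256]);print(g[182:197,238:256])
ex=np.array([np.cos(np.radians(5)),np.sin(np.radians(5))]);ey=np.array([-ex[1],ex[0]])
S=cast(K,V,[[248,203],[248,206]],.1315)[:,:2];D=cast(K,V,[[246.3,188.5]],.153)[0,:2]
print(S,D,(S-D)@ey,(S-D)@ex)
E
```

```text
[[103 103  97  91  90  88  80  63  53  58  61  64  63  64  64  64]
 [103 104 104 104 104 103 100  94  89  91  90  78  64  63  65  64]
 [106 105 105 104 104 105 106 102  96  92  88  79  64  58  60  62]
 [ 86  83  83  83  83  91  96  93  80  71  96 113 111 109  93  71]
 [110 109 108 108 109 102  94  92  75  94 125 132 131 133 123 114]
 [131 131 130 130 130 118 102  99  93 117 134 132 132 132 132 132]
 [131 130 131 130 130 120 105 102 102 111 126 132 131 132 132 132]
 [131 130 130 129 129 119 106 103 103 105 120 132 133 132 132 132]
 [131 130 130 129 128 121 108 103 102 111 125 132 132 133 131 132]
 [130 130 130 130 129 124 109 102 103 115 129 133 133 132 133 132]
 [129 131 130 130 130 123 110 103 103 107 123 133 133 134 133 133]
 [130 129 130 130 129 123 109 103 102 107 123 133 133 133 132 133]
 [130 131 130 130 130 123 110 103 103 109 124 132 133 133 133 132]
 [132 130 131 131 131 126 112 103 103 109 124 132 132 133 133 127]
 [130 131 131 130 130 126 114 103 102 100 103 112 109 102 100  92]
 [131 130 130 131 125 113  99  89  85  77  76  79  76  70  68  65]]
[[131 130 131 129 129 119  
[... 525 characters left out ...]
99 100 100 100  99  97  74  57  74  82  82  83]
 [102 103 103  97  89  93  98  99  99  99  98  90  66  61  68  63  63  63]
 [103 103 102 100  89  84  93  97  96  97  91  74  63  70  67  62  62  63]
 [102 101 102 102  96  85  82  83  86  81  67  58  76  87  71  61  62  61]
 [101 100 100 101  99  97  87  77  71  70  65  67  86  86  70  62  63  62]
 [102 101 102  98  86  80  73  60  55  58  58  59  65  60  59  63  64  64]
 [103 104 104 101  84  66  64  57  46  42  40  45  52  55  60  64  64  64]
 [104 104 103 103  97  91  90  88  80  63  53  58  61  64  63  64  64  64]]
[[0.52417688 0.05169603]
 [0.51709582 0.05153939]] [0.55630869 0.05568868] [-0.00117698 -0.00071587] [-0.03235752 -0.03942529]
```

Request:
{"op": "step_arm", "data": {"delta_pos": [[0.16,0.014,0],[0.16,0.014,0],[0.08,0.007,0],[0.08,0.007,0],[0.08,0.007,0],[0,0,0]], "turn": [0,0,0,0,0,0]}}

```text
time: 12.0
ee_pos: [0.4567, 0.0475, 0.1216]
eef_rot: [-0.043, 0.999, -0.0, -0.0]
ft_force: [-1.7, -0.3, -1.8]
width: 0.0156
grip_force: 25.0
```

Request:
{"op": "step_arm", "data": {"delta_pos": [[0.08,0.007,0],[0.08,0.007,0],[0,0,0]], "turn": [0,0,0]}}

```text
time: 12.3
ee_pos: [0.4607, 0.0479, 0.1216]
eef_rot: [-0.043, 0.999, 0.0, 0.0]
ft_force: [0.4, -0.0, -1.9]
width: 0.0158
grip_force: 25.0
```

```bash
python3 -c "
from h import *
s=read_state();print(s['ee_pos'],s['ft_force'],s['torque'])"
```

```text
[0.46069138 0.04788304 0.12159537] [ 0.36645228 -0.03959554 -1.86548335] [ 0.0885363   0.06862622 -0.01991342]
```

Request:
{"op": "step_arm", "data": {"delta_pos": [[0.1,0.009,0],[0.1,0.009,0],[0.1,0.009,0],[0,0,0]], "turn": [0,0,0,0]}}

```text
time: 12.7
ee_pos: [0.4683, 0.0485, 0.1216]
eef_rot: [-0.043, 0.999, -0.0, 0.0]
ft_force: [0.6, 0.3, -1.6]
width: 0.0158
grip_force: 25.0
```

Request:
{"op": "step_arm", "data": {"delta_pos": [[0.12,0.01,0],[0.12,0.01,0],[0.12,0.01,0],[0,0,0]], "turn": [0,0,0,0]}}

```text
time: 13.1
ee_pos: [0.4774, 0.0493, 0.1216]
eef_rot: [-0.043, 0.999, -0.0, 0.0]
ft_force: [0.4, -0.4, -2.5]
width: 0.0159
grip_force: 25.0
```

Request:
{"op": "step_arm", "data": {"delta_pos": [[0.1,0.009,0],[0.1,0.009,0],[0.1,0.009,0],[0,0,0]], "turn": [0,0,0,0]}}

```text
time: 13.5
ee_pos: [0.4848, 0.05, 0.1216]
eef_rot: [-0.043, 0.999, -0.0, 0.0]
ft_force: [-0.4, 0.3, -1.8]
width: 0.0156
grip_force: 25.0
```

Request:
{"op": "step_arm", "data": {"delta_pos": [[0.08,0.007,0],[0.08,0.007,0],[0,0,0]], "turn": [0,0,0]}}

```text
time: 13.8
ee_pos: [0.4887, 0.0503, 0.1216]
eef_rot: [-0.043, 0.999, 0.0, 0.0]
ft_force: [-0.3, 0.6, -2.5]
width: 0.0158
grip_force: 25.0
```

Request:
{"op": "step_arm", "data": {"delta_pos": [[0.06,0.005,0],[0.06,0.005,0],[0,0,0]], "turn": [0,0,0]}}

```text
time: 14.1
ee_pos: [0.4916, 0.0505, 0.1216]
eef_rot: [-0.043, 0.999, 0.0, 0.0]
ft_force: [-1.0, 0.4, -1.9]
width: 0.0156
grip_force: 25.0
```

Request:
{"op": "step_arm", "data": {"delta_pos": [[0.05,0.004,0],[0.05,0.004,0],[0,0,0]], "turn": [0,0,0]}}

```text
time: 14.4
ee_pos: [0.4935, 0.0507, 0.1213]
eef_rot: [-0.043, 0.999, -0.0, -0.001]
ft_force: [-2.3, 1.0, -1.6]
width: 0.0157
grip_force: 25.0
```

Request:
{"op": "step_arm", "data": {"delta_pos": [[0.04,0.003,0],[0.04,0.003,0],[0,0,0]], "turn": [0,0,0]}}

```text
time: 14.7
ee_pos: [0.4937, 0.0509, 0.1208]
eef_rot: [-0.043, 0.999, 0.0, -0.003]
ft_force: [-11.1, 0.1, 3.0]
width: 0.0161
grip_force: 25.0
```

Request:
{"op": "step_arm", "data": {"delta_pos": [[0,0,0],[0,0,0],[0,0,0],[0,0,0],[0,0,0],[0,0,0]], "turn": [0,0,0,0,0,0], "grip": 0.5}}

```text
time: 15.3
ee_pos: [0.4961, 0.0509, 0.1216]
eef_rot: [-0.043, 0.999, 0.0, 0.0]
ft_force: [-0.0, 0.1, 0.3]
width: 0.0426
grip_force: 0.0
```

Request:
{"op": "step_arm", "data": {"delta_pos": [[0,0,0.3],[0,0,0.7],[0,0,1],[0,0,1],[0,0,1],[0,0,1],[0,0,0.5],[0,0,0]], "turn": [0,0,0,0,0,0,0,0]}}

```text
time: 16.1
ee_pos: [0.4968, 0.051, 0.2606]
eef_rot: [-0.043, 0.999, 0.001, 0.001]
ft_force: [0.9, 1.4, -0.1]
width: 0.0435
grip_force: 0.0
```

```bash
python3 - <<'E'
from h import *
w=camera('wrist');a=camera('side');s=read_state()
np.savez('c5.npz',wi=w['image'],wp=cloud(w),si=a['image'])
im=np.hstack([cv2.resize(w['image'][100:250,150:350],(400,300),interpolation=cv2.INTER_CUBIC),cv2.resize(a['image'][140:230,200:320],(400,300),interpolation=cv2.INTER_CUBIC)])
save('p5',cv2.convertScaleAbs(im,alpha=1.5));print(s['time'],s['ee_pos'],s['eef_rot'],s['ft_force'],s['torque'])
E
```

```text
16.2 [0.49567998 0.05086626 0.25828208] [-4.31096788e-02  9.99070268e-01 -4.15762958e-05 -3.92378702e-04] [0.75585658 1.0131378  0.02843258] [ 0.04580141  0.0277692  -0.0063051 ]
```

View pics/p5.png

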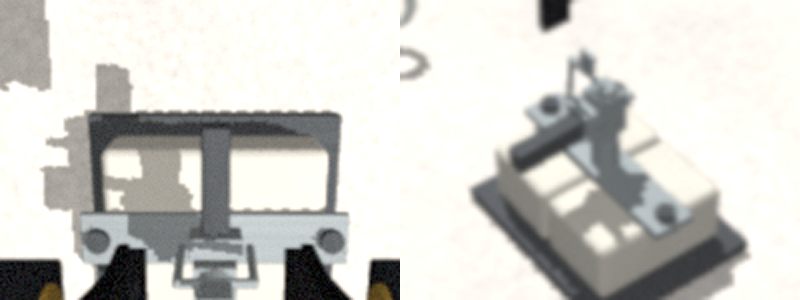

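The wrist crop shows the handle at (215,180) running into the rod, with the loop standing at (215,265). The side crop shows the pin level in the rod with its collar against it. The pin is home and free, so I close the fingers and go behind the tab.

Request:
{"op": "step_arm", "data": {"delta_pos": [[0.53,0.05,0],[0.53,0.05,0],[0,0,0],[0,0,0],[0,0,-0.6],[0,0,-0.8],[0,0,-0.8],[0,0,-0.7],[0,0,-0.3],[0,0,0]], "turn": [0,0,0,0,0,0,0,0,0,0], "grip": 1}}

```text
time: 17.2
ee_pos: [0.5215, 0.0533, 0.1782]
eef_rot: [-0.043, 0.999, -0.0, -0.001]
ft_force: [-0.8, 0.4, -0.4]
width: 0.0003
grip_force: 0.0
```

Request:
{"op": "step_arm", "data": {"delta_pos": [[0.25,0.022,0],[0.25,0.022,0],[0.25,0.022,0],[0.25,0.022,0],[0,0,0]], "turn": [0,0,0,0,0]}}

```text
time: 17.7
ee_pos: [0.5483, 0.0556, 0.1791]
eef_rot: [-0.043, 0.999, -0.0, 0.0]
ft_force: [-0.8, 0.7, -0.4]
width: 0.0005
grip_force: 0.2
```

Request:
{"op": "step_arm", "data": {"delta_pos": [[0.25,0.022,0],[0.25,0.022,0],[0.25,0.022,0],[0.25,0.022,0],[0.25,0.022,0],[0,0,0]], "turn": [0,0,0,0,0,0]}}

```text
time: 18.3
ee_pos: [0.5795, 0.0584, 0.179]
eef_rot: [-0.043, 0.999, -0.0, 0.0]
ft_force: [0.1, -0.1, 0.3]
width: 0.0004
grip_force: 0.5
```

```bash
python3 - <<'E'
from h import *
a=camera('side');t=camera('top');s=read_state()
im=np.hstack([cv2.resize(t['image'][150:225,205:305],(400,300),interpolation=cv2.INTER_CUBIC),cv2.resize(a['image'][140:230,200:320],(400,300),interpolation=cv2.INTER_CUBIC)])
save('p6',cv2.convertScaleAbs(im,alpha=1.5));print(s['time'],s['ee_pos'],s['eef_rot'],s['ft_force'],s['torque'])
E
```

```text
18.4 [0.5789441  0.05825718 0.17911933] [-4.30337712e-02  9.99073610e-01 -5.74993607e-05  1.16369929e-04] [0.50460677 0.13144256 1.74386489] [ 0.02257519 -0.09501929  0.01235187]
```

View pics/p6.png

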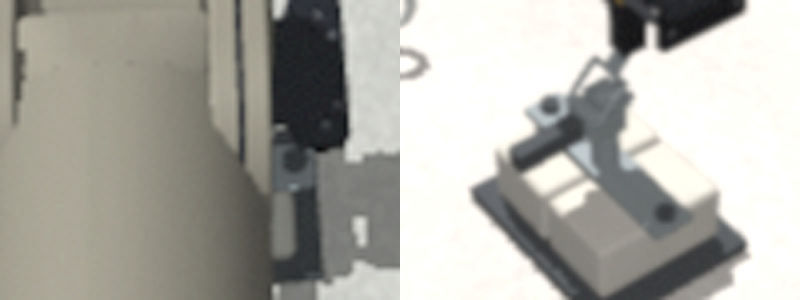

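The side crop shows the loop leaning about 45° over the rod at (600,75), with the fingertip resting on the tab's end. Now down and slightly forward.

Request:
{"op": "step_arm", "data": {"delta_pos": [[0.06,0.005,-0.12],[0.06,0.005,-0.12],[0.06,0.005,-0.12],[0.06,0.005,-0.12],[0.06,0.005,-0.12],[0.06,0.005,-0.1],[0,0,0]], "turn": [0,0,0,0,0,0,0]}}

```text
time: 19.1
ee_pos: [0.5876, 0.0591, 0.161]
eef_rot: [-0.043, 0.999, -0.0, -0.0]
ft_force: [-0.8, 0.0, 0.5]
width: 0.0005
grip_force: 0.3
```

Request:
{"op": "step_arm", "data": {"delta_pos": [[0,0,-0.08],[0,0,-0.06],[0,0,0]], "turn": [0,0,0]}}

```text
time: 19.4
ee_pos: [0.5881, 0.0591, 0.1584]
eef_rot: [-0.043, 0.999, 0.0, 0.0]
ft_force: [1.6, -0.1, 1.9]
width: 0.0007
grip_force: 1.4
```

Request:
{"op": "step_arm", "data": {"delta_pos": [[0,0,-0.06],[0,0,-0.06],[0,0,0]], "turn": [0,0,0]}}

```text
time: 19.7
ee_pos: [0.5879, 0.0591, 0.1552]
eef_rot: [-0.043, 0.999, 0.0, 0.0]
ft_force: [0.1, 0.2, 1.5]
width: 0.0003
grip_force: 0.8
```

Request:
{"op": "step_arm", "data": {"delta_pos": [[0,0,-0.06],[0,0,-0.06],[0,0,0]], "turn": [0,0,0]}}

```text
time: 20.0
ee_pos: [0.5874, 0.0591, 0.1517]
eef_rot: [-0.043, 0.999, -0.0, -0.0]
ft_force: [0.7, 0.4, 1.2]
width: 0.0005
grip_force: 0.8
```

Request:
{"op": "step_arm", "data": {"delta_pos": [[0,0,-0.06],[0,0,-0.06],[0,0,0]], "turn": [0,0,0]}}

```text
time: 20.3
ee_pos: [0.5871, 0.0591, 0.1484]
eef_rot: [-0.043, 0.999, -0.0, -0.001]
ft_force: [-0.2, 0.8, 1.0]
width: 0.0006
grip_force: 0.4
```

Request:
{"op": "step_arm", "data": {"delta_pos": [[0,0,-0.06],[0,0,-0.06],[0,0,0]], "turn": [0,0,0]}}

```text
time: 20.6
ee_pos: [0.5875, 0.0591, 0.1457]
eef_rot: [-0.043, 0.999, -0.0, -0.0]
ft_force: [0.2, 0.1, -0.8]
width: 0.0009
grip_force: 0.0
```

```bash
python3 - <<'E'
from h import *
a=camera('side');s=read_state()
save('p7',cv2.convertScaleAbs(cv2.resize(a['image'][150:225,215:315],(640,480),interpolation=cv2.INTER_CUBIC),alpha=1.5));print(s['time'],s['ee_pos'],s['ft_force'],s['torque'])
E
```

```text
20.65 [0.58748244 0.05905947 0.14577811] [ 0.84422291 -0.62076484  0.4381426 ] [0.03390973 0.05645709 0.01509202]
```

View pics/p7.png

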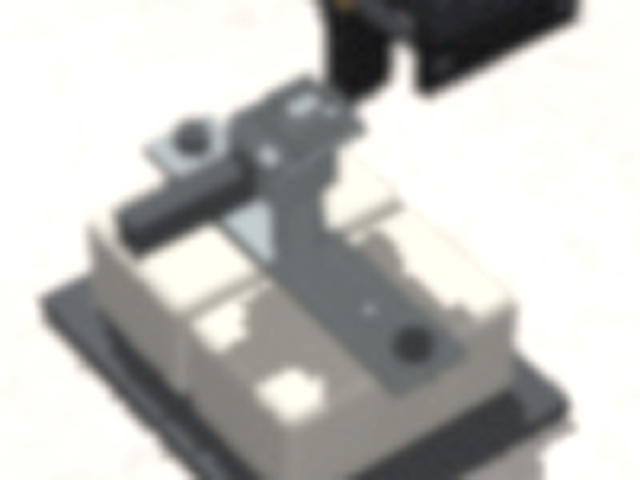

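The side crop shows the loop nearly level around the rod's top at (300,105), with its tab under the fingertip at (355,100). I continue by feel.

Request:
{"op": "step_arm", "data": {"delta_pos": [[0,0,-0.05],[0,0,-0.05],[0,0,0]], "turn": [0,0,0]}}

```text
time: 20.95
ee_pos: [0.5876, 0.0591, 0.1433]
eef_rot: [-0.043, 0.999, 0.0, -0.0]
ft_force: [0.5, 0.0, -0.7]
width: 0.0002
grip_force: 0.0
```

Request:
{"op": "step_arm", "data": {"delta_pos": [[0,0,-0.05],[0,0,-0.05],[0,0,0]], "turn": [0,0,0]}}

```text
time: 21.25
ee_pos: [0.5876, 0.0591, 0.1408]
eef_rot: [-0.043, 0.999, 0.0, -0.0]
ft_force: [0.1, 0.6, -0.3]
width: 0.0005
grip_force: 0.0
```

Request:
{"op": "step_arm", "data": {"delta_pos": [[0,0,-0.05],[0,0,-0.05],[0,0,0]], "turn": [0,0,0]}}

```text
time: 21.55
ee_pos: [0.5877, 0.0591, 0.1385]
eef_rot: [-0.043, 0.999, 0.0, -0.0]
ft_force: [-0.0, -0.9, 0.3]
width: 0.0005
grip_force: 0.3
```

Request:
{"op": "step_arm", "data": {"delta_pos": [[0,0,-0.05],[0,0,-0.05],[0,0,0]], "turn": [0,0,0]}}

```text
time: 21.85
ee_pos: [0.5877, 0.0591, 0.1359]
eef_rot: [-0.043, 0.999, 0.0, -0.0]
ft_force: [0.2, 0.1, 1.5]
width: 0.0004
grip_force: 0.4
```

Request:
{"op": "step_arm", "data": {"delta_pos": [[0,0,-0.04],[0,0,-0.04],[0,0,0]], "turn": [0,0,0]}}

```text
time: 22.15
ee_pos: [0.5878, 0.0591, 0.1344]
eef_rot: [-0.043, 0.999, 0.0, 0.0]
ft_force: [-1.3, 0.1, 5.8]
width: 0.0004
grip_force: 2.5
```

Request:
{"op": "step_arm", "data": {"delta_pos": [[0,0,0.2],[0,0,0.5],[0,0,1],[0,0,1],[0,0,1],[-1,0,0.5],[-1,0,0],[-1,0,0],[-1,0,0],[-1,0,0],[0,0,0]], "turn": [0,0,0,0,0,0,0,0,0,0,0]}}

```text
time: 23.25
ee_pos: [0.4609, 0.059, 0.2401]
eef_rot: [-0.043, 0.999, 0.001, 0.0]
ft_force: [-0.4, -0.5, -0.0]
width: 0.0004
grip_force: 0.0
```

```bash
python3 - <<'E'
from h import *
ex=np.array([np.cos(np.radians(5)),np.sin(np.radians(5))]);ey=np.array([-ex[1],ex[0]]);o=np.array([.555,.0563])
s=read_state();print(s['time'],s['ee_pos'],s['ft_force'])
for n in('side','top','wrist'):
    c=camera(n);p=cloud(c).reshape(-1,3);a=(p[:,:2]-o)@ex*1000;b=(p[:,:2]-o)@ey*1000;z=p[:,2]*1000
    k=(abs(b)<30)&(abs(a)<60)&(z>85)&(z<235)
    print(n,k.sum(),'above 158:',(k&(z>158)).sum())
    for lo in range(-80,60,6):
        q=(a>=lo)&(a<lo+6)&(abs(b)<8)&(z>85)&(z<235)
        if q.any():print('  a',lo,q.sum(),np.percentile(z[q],[10,50,90]).round(0),end=';')
    print()
E
```

```text
23.25 [0.46087024 0.05903963 0.24006961] [-0.35454916 -0.52974452 -0.01030816]
side 468 above 158: 0
  a -80 12 [124. 134. 136.];  a -74 12 [132. 135. 137.];  a -68 8 [129. 134. 136.];  a -62 11 [134. 135. 137.];  a -56 13 [117. 134. 135.];  a -50 13 [127. 135. 136.];  a -44 14 [127. 133. 136.];  a -38 12 [117. 135. 136.];  a -32 11 [132. 134. 135.];  a -26 20 [130. 138. 142.];  a -20 9 [140. 141. 143.];  a -14 32 [ 88. 140. 149.];  a -8 9 [134. 151. 153.];  a -2 10 [149. 151. 153.];  a 4 9 [150. 151. 152.];  a 10 5 [145. 145. 148.];  a 16 4 [125. 132. 138.];  a 22 10 [134. 137. 139.];  a 28 10 [135. 136. 138.];  a 34 4 [136. 138. 138.];
top 115 above 158: 0
  a -8 2 [154. 154. 155.];  a -2 1 [154. 154. 154.];  a 4 2 [152. 153. 153.];  a 10 5 [146. 147. 148.];  a 16 13 [141. 145. 149.];  a 22 18 [136. 139. 139.];  a 28 14 [136. 138. 139.];  a 34 14 [137. 138. 139.];
wrist 50 above 158: 0
  a -80 90 [135. 136. 137.];  a -74 78 [135. 136. 137.];  a -68 86 [135. 136. 137.];  a -62 28 [135. 136. 137.];  a -56 7 [135. 137. 137.];  a 28 15 [138. 139. 139.];  a 34 13 [137. 138. 139.];
```

```bash
python3 -c "
from bench import *
print(close_job())"
```

```text
the job is handed in; nothing more can be done
None
```

The job is handed in at about 23 s: the pin was pushed home and let go, and the loop snapped below the catch and stayed down with the arm clear. Forces stayed under about 13 N at every reading, but the interface reported no verdict.

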